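# Find the bench outlet key left latched on, and release it

### The arm

A 7-joint arm with a two-finger parallel gripper is mounted at the origin on the work surface. World frame = base frame: x ahead of the robot, y to its left, z up, the work surface at z = 0. Lengths are in m, angles in rad, forces in N, time in s.
With the tool pointing down it reaches from about 0.4 to 0.875 m from the base axis. Payload 6.5 kg.
Tool frame: the origin (TCP) lies at the very end of the fingers, on their centre line; the grasp point (between the pads) lies 19 mm behind it; z points along the fingers, y is the direction in which the jaws open and shut (so a half turn about z gives the same grasp; the last joint's range is limited). The gripper opens to 88 mm and grips with 3 to 60 N. Pads are 18 mm wide; open, the fingers measure 123 mm over their backs; the gripper's body (75 mm by 187 mm) begins 45 mm behind the grasp point.
Start: joints at [1.074, 0.536, -0.004, 1.538, 0.003, 1.067, -0.071], TCP at [0.271, -0.591, 0.239] pointing down, gripper open.
Joint ranges: [-2.7, 2.7], [-0.37, 2.16], [-1.27, 1.26], [0.24, 2.4], [-1.31, 4.45], [0.19, 1.91], [-2.76, 2.76]. Speed limits (rad/s): [2.39, 2.39, 3.14, 3.14, 3.14, 3.14, 3.14].

### API

Orientations are given as a 3x3 rotation matrix whose columns are the frame's x, y, z axes.
In Python, from cell import readout, snapshot, camera_model, arm gives the robot as it stands. The module is installed in compiled form; this text tells all that it offers.
- The arm moves only by the shell command python3 -m creep 'ROWS' [OPENING] [FORCE]. ROWS is JSON, a list of rows, each a list of 2 entries, a list of its own where there are three numbers: the shift along the tool's x, y, z in units of 25 mm (1.0 is 25 mm), then the turn, a rotation vector about the tool's x, y, z in rad. In form: [[[dx, dy, dz], [rx, ry, rz]], ...]. A call has 1 to 20 rows; each row is the pose to reach, as a shift and turn from the pose commanded when the call began, along the tool's axes at that moment; what a row does not reach only later rows make up. A row lasts 1/8 s, in which the tool goes at most 62.5 mm and 10.7 degrees, less where a joint would pass 70% of its speed; a pose out of reach is approached as far as the arm can. A call with a gripper value outside its range is refused whole. OPENING is the closure, from 0 (fully open) to 1 (shut), set as the call begins (- or left out, the last holds). The fingers move at their own pace and stop on an object; FORCE is the grip in N (left out, the last holds). Time passes only in rows, so rows that repeat a pose let the fingers close. It gives the time, the measured TCP pose, the force and the opening at its end, in the units of the state.
- readout.state(): the state, without advancing time (a new reading comes with each control period).
- snapshot(name): name is "side" or "top" or "wrist"; returns the picture (400x640x3 uint8, red, green, blue); there is no depth.
- camera_model(name): a dict with "vertical_fov" (degrees; the focal length in pixels is half the picture's height over the tangent of half this angle, whatever the lens; pixels are square), "cx", "cy" (the principal point, pixels), "rvec" (rotation vector, rad) and "tvec" (3), from world to camera coordinates, as OpenCV has them. Camera axes: x right, y down, z forward; pixel columns grow to the right and rows downward; lengths in m; the calibration is good to about 2 mm. The wrist camera is an equidistant fisheye: a pixel r from the principal point sees the ray r / f radians off the axis. A picture is of the moment at which its call begins: read the wrist's pose just before it. camera_model takes no time and is no camera call; for the wrist camera it gives the pose at the moment of the call.
- arm.hand_in(): hands the job in, once; it reports no verdict.
The state is a dict: "t": time; "joint_pos": joint angles; "qvel": joint speeds; "effort": joint torques, N m; "tcp_pos": TCP position; "ee_rot": TCP orientation; "contact_force": force on the tool from outside, world axes, zero at the start; "moment": the same for the moment, N m; "gripper_width": opening from 0.0 (shut) to 1.0 (fully open).
Only numpy, scipy, OpenCV 4.12 (cv2) and the standard library are available. Lean on these libraries where they do the work, as an engineer would, in place of code of your own. Each camera call takes 0.05 s, during which the arm holds its last target. There are 200 camera calls.

### The job

One of the four keys on the grey switch box was left latched down. With the fingers, tap all four keys lightly one after another, from the robot's left to its right, without releasing the latched one or pushing any other key halfway down; then press the latched key until its catch lets go, so that all four keys stand up. Leave everything else on the bench where it is.

Things in the scene. Friction and masses are not known exactly. Their poses are not given: they have to be found in the camera images.
- switch_box: grey box fixed to the bench, 90 (x) x 260 (y) x 60 mm high, with a row of four identical keys on top, 55 mm apart along its y axis. Origin at the centre of its underside; its +y end is the left end as the robot sees it. It stands at a different place and yaw each time.
- slot_1 (a point): point on the box's top face (60 mm above the bench) at the centre of key place 1, left end as the robot sees it
- slot_2 (a point): point on the box's top face (60 mm above the bench) at the centre of key place 2, second from left as the robot sees it
- slot_3 (a point): point on the box's top face (60 mm above the bench) at the centre of key place 3, third from left as the robot sees it
- slot_4 (a point): point on the box's top face (60 mm above the bench) at the centre of key place 4, right end as the robot sees it
- unit_a: fixed black frame (44 x 44 x 3 mm) around key a, with its key; origin on the box's top face at the key's centre. The units stand in any order in the four places.
- key_a_top (a point): centre of the top face of key a: square cap 34 x 34 mm, white with an orange skirt, moving vertically. A free key's top stands 18 mm above the box's top, the latched key's 10 mm; a key at the bottom of its travel still stands 4 mm proud.
- key_a (a joint): how far key a is down, in m: 0 up, 0.014 at the stop. A free key starts to move at about 2.5 N, needs 0.2 N more per mm, and springs back up. One of the four keys, in any of the four places, is latched and rests at 0.008; it does not move under less than about 4 N; pressed to about 0.011 (3 mm further, about 5 N) its catch lets go, and it springs up to 0 when let go. A key in the free state that goes beyond 0.007 counts as pressed.
- unit_b: fixed black frame (44 x 44 x 3 mm) around key b, with its key; origin on the box's top face at the key's centre. The units stand in any order in the four places.
- key_b_top (a point): centre of the top face of key b: square cap 34 x 34 mm, white with an orange skirt, moving vertically. A free key's top stands 18 mm above the box's top, the latched key's 10 mm; a key at the bottom of its travel still stands 4 mm proud.
- key_b (a joint): how far key b is down, in m: 0 up, 0.014 at the stop. A free key starts to move at about 2.5 N, needs 0.2 N more per mm, and springs back up. One of the four keys, in any of the four places, is latched and rests at 0.008; it does not move under less than about 4 N; pressed to about 0.011 (3 mm further, about 5 N) its catch lets go, and it springs up to 0 when let go. A key in the free state that goes beyond 0.007 counts as pressed.
- unit_c: fixed black frame (44 x 44 x 3 mm) around key c, with its key; origin on the box's top face at the key's centre. The units stand in any order in the four places.
- key_c_top (a point): centre of the top face of key c: square cap 34 x 34 mm, white with an orange skirt, moving vertically. A free key's top stands 18 mm above the box's top, the latched key's 10 mm; a key at the bottom of its travel still stands 4 mm proud.
- key_c (a joint): how far key c is down, in m: 0 up, 0.014 at the stop. A free key starts to move at about 2.5 N, needs 0.2 N more per mm, and springs back up. One of the four keys, in any of the four places, is latched and rests at 0.008; it does not move under less than about 4 N; pressed to about 0.011 (3 mm further, about 5 N) its catch lets go, and it springs up to 0 when let go. A key in the free state that goes beyond 0.007 counts as pressed.
- unit_d: fixed black frame (44 x 44 x 3 mm) around key d, with its key; origin on the box's top face at the key's centre. The units stand in any order in the four places.
- key_d_top (a point): centre of the top face of key d: square cap 34 x 34 mm, white with an orange skirt, moving vertically. A free key's top stands 18 mm above the box's top, the latched key's 10 mm; a key at the bottom of its travel still stands 4 mm proud.
- key_d (a joint): how far key d is down, in m: 0 up, 0.014 at the stop. A free key starts to move at about 2.5 N, needs 0.2 N more per mm, and springs back up. One of the four keys, in any of the four places, is latched and rests at 0.008; it does not move under less than about 4 N; pressed to about 0.011 (3 mm further, about 5 N) its catch lets go, and it springs up to 0 when let go. A key in the free state that goes beyond 0.007 counts as pressed.
- router: black router, free standing upright, base disc 150 mm across, 200 mm tall, 2.8 kg; origin under its centre. Bystander, to be left alone.
- clamp: small aluminium T-track clamp, 30 x 90 x 72 mm with a black knob; origin under its centre. Bystander, to be left alone.
- sanding_block: yellow sanding block, 65 x 110 x 33 mm; origin under its centre. Bystander, to be left alone.
- bin: open green plastic bin, 160 x 120 x 80 mm; origin under its centre. Bystander, to be left alone.
- block_1: maple scrap block, 60 x 90 x 40 mm; origin under its centre. Bystander, to be left alone.
- block_2: smaller maple scrap block, 50 x 70 x 35 mm; origin under its centre. Bystander, to be left alone.
- glue: closed yellow glue bottle, 56 mm across, 150 mm tall; origin under its centre. Bystander, to be left alone.

How it is judged:
By the outcome, as a careful person would: the job done as asked, in the order asked, and still so for the second after the job is handed in, with the robot touching nothing.
It also fails if it takes over 51 s, if anything falls off the work surface, if the arm or the gripper's body presses on something with over 40 N, if the wrist force passes 120 N, or if a joint passes its speed limit or range.

## Working session

There is one attempt and no reset: what is moved stays moved. The work goes in short steps, Python scripts to look and compute and a shell command to move; the robot and the scene stay as the last step left them, time stands still between calls to the robot, and variables do not carry over. Pictures are saved under pics/ and viewed, about 8 in all and at most 12, crops included, and the job is handed in when it is done.

```bash
mkdir -p pics; python3 - <<'E'
from cell import readout, snapshot, camera_model
import cv2, numpy as np
for n in ("top","side"):
    im=snapshot(n); cv2.imwrite(f"pics/{n}0.png",im[:,:,::-1])
    print(n,camera_model(n))
s=readout.state(); print(s)
E
```

```text
top {'vertical_fov': 46.00308899954824, 'cx': 323.1861127516109, 'cy': 202.3796813768638, 'rvec': array([ 2.21246662, -2.15444599,  0.08646647]), 'tvec': array([0.00342591, 0.56249319, 1.29084395])}
side {'vertical_fov': 52.67654106154768, 'cx': 322.9130467194971, 'cy': 203.1070278004991, 'rvec': array([ 2.39721645, -0.1427028 ,  0.07835572]), 'tvec': array([-0.55741005,  0.09204933,  0.96467271])}
{'t': 0.1, 'joint_pos': array([ 1.07381958,  0.53710163, -0.00443921,  1.53876302,  0.00261208,
        1.06732254, -0.07120578]), 'qvel': array([-3.57464950e-05, -4.20085088e-03,  7.05634201e-04, -4.22892421e-03,
       -2.08862033e-04, -6.70545667e-04,  1.42200638e-03]), 'effort': array([ 2.29331534e-03, -5.72078633e+01,  9.93707925e-01, -2.52229661e+01,
       -5.62546542e-02,  1.34615845e-02,  2.73570947e-05]), 'tcp_pos': array([ 0.27117552, -0.59011443,  0.23792383]), 'ee_rot': array([[ 9.08611448e-01,  4.17641751e-01, -7.77397286e-04],
       [ 4.17642455e-01, -9.08610401e-01,  1.38566741e-03],
       [-1.27638696e-04, -1.58370739e-03, -9.99998738e-01]]), 'contact_force': array([ 0.34426825, -0.23391072,  0.29784433]), 'moment': array([ 0.00733666,  0.02249036, -0.01731207]), 'gripper_width': 0.9980449621587889}
```

View pics/top0.png

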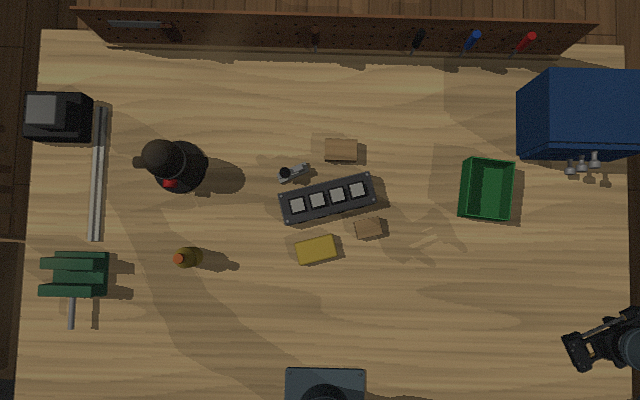

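View pics/side0.png

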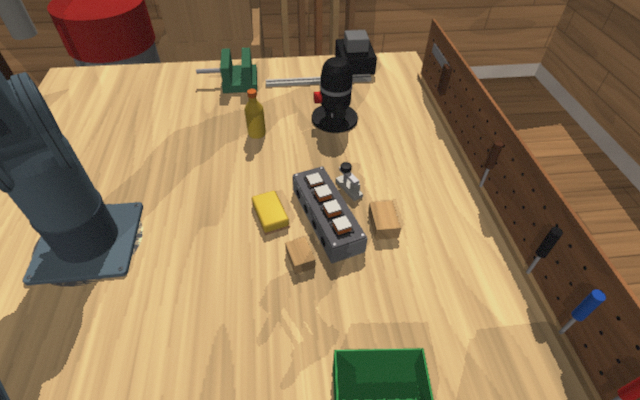

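The top view shows the box centred near (327,198), with keys at about (298,205), (317,200), (337,195) and (357,190), left to right. The clamp is next to the box at (292,173). In the side view the keys run from (315,180) to (342,226), and the first key shows little skirt.

```bash
cat > h.py <<'E'
import cv2, numpy as np
from cell import camera_model
def cam(n):
    m=camera_model(n); f=200/np.tan(np.radians(m["vertical_fov"])/2)
    return f,m["cx"],m["cy"],cv2.Rodrigues(np.array(m["rvec"]))[0],np.array(m["tvec"])
def ray(n,uv,c=None):
    f,cx,cy,R,t=c or cam(n); d=(np.array(uv)-[cx,cy])/f
    if n=="wrist":
        a=np.linalg.norm(d)+1e-12; v=np.r_[np.sin(a)*d/a,np.cos(a)]
    else: v=np.r_[d,1]
    return -R.T@t, R.T@(v/np.linalg.norm(v))
def plane(n,uv,z,c=None):
    o,v=ray(n,uv,c); return o+v*(z-o[2])/v[2]
def tri(o1,d1,o2,d2):
    A=np.c_[d1,-d2]; s=np.linalg.lstsq(A,o2-o1,rcond=None)[0]
    p,q=o1+s[0]*d1,o2+s[1]*d2
    return (p+q)/2, np.linalg.norm(p-q)
def whites(im,lo,hi,box,smax=70,vmin=110):
    x0,y0,x1,y1=box; hsv=cv2.cvtColor(im[y0:y1,x0:x1],cv2.COLOR_RGB2HSV)
    m=cv2.inRange(hsv,(0,0,vmin),(179,smax,255))
    k,_,st,ce=cv2.connectedComponentsWithStats(m)
    return [(ce[i]+[x0,y0],st[i][4]) for i in range(1,k) if lo<st[i][4]<hi]
E
python3 - <<'E'
from h import *
T=cv2.imread("pics/top0.png")[:,:,::-1].copy(); S=cv2.imread("pics/side0.png")[:,:,::-1].copy()
a=sorted(whites(T,60,400,(275,165,385,230)),key=lambda c:c[0][0]); b=sorted(whites(S,40,500,(290,160,370,260)),key=lambda c:c[0][1])
print([(c.round(1),n) for c,n in a],[(c.round(1),n) for c,n in b])
for (c,_),(e,_) in zip(a,b):
    p,r=tri(*ray("top",c),*ray("side",e)); print(p.round(4),round(r,4),plane("top",c,.078).round(4),plane("side",e,.078).round(4))
E
```

```text
[(array([297.3, 204.7]), np.int32(144)), (array([317.1, 199.3]), np.int32(147)), (array([337. , 194.4]), np.int32(148)), (array([356.9, 189.4]), np.int32(145))] [(array([314. , 177.8]), np.int32(151)), (array([340.2, 178.5]), np.int32(53)), (array([351.1, 180.1]), np.int32(108)), (array([322.9, 190.1]), np.int32(164)), (array([332.1, 205.7]), np.int32(179)), (array([341.9, 222.4]), np.int32(200))]
[0.5497 0.0878 0.0702] 0.0013 [0.5498 0.0873 0.078 ] [0.5481 0.0797 0.078 ]
[0.5836 0.0319 0.1165] 0.0426 [0.5656 0.0349 0.078 ] [0.613  0.0703 0.078 ]
[ 0.596  -0.0187  0.1587] 0.0469 [ 0.5803 -0.0178  0.078 ] [0.6393 0.0614 0.078 ]
[ 0.5675 -0.0625  0.1796] 0.0332 [ 0.595  -0.0706  0.078 ] [0.5649 0.0345 0.078 ]
```

```bash
python3 -m creep '[[[0.5,-0.5,0],[0,0,0]],[[1.6,-1.5,0],[0,0,0.05]],[[3.2,-3.0,0],[0,0,0.1]],[[4.8,-4.5,0],[0,0,0.15]],[[6.4,-6,0],[0,0,0.154]],[[8,-7.5,0],[0,0,0.154]],[[9.6,-9,0],[0,0,0.154]],[[11.2,-10.5,0],[0,0,0.154]],[[12.8,-12,0],[0,0,0.154]],[[14.4,-13.5,0],[0,0,0.154]],[[16,-15,0.5],[0,0,0.154]],[[17.6,-16.5,1],[0,0,0.154]],[[19.2,-18,1.5],[0,0,0.154]],[[20.4,-19,2],[0,0,0.154]],[[21.2,-19.7,2.3],[0,0,0.154]],[[21.44,-19.95,2.4],[0,0,0.154]],[[21.44,-19.95,2.4],[0,0,0.154]],[[21.44,-19.95,2.4],[0,0,0.154]],[[21.44,-19.95,2.4],[0,0,0.154]]]' 1 20
python3 - <<'E'
from h import *
from cell import snapshot,readout
c=cam("wrist"); s=readout.state(); im=snapshot("wrist"); cv2.imwrite("pics/w1.png",im[:,:,::-1])
np.savez("w1.npz",*c); print(s["t"],s["tcp_pos"],s["ee_rot"].round(4),s["contact_force"])
S=cv2.imread("pics/side0.png")[:,:,::-1].copy();T=cv2.imread("pics/top0.png")[:,:,::-1].copy()
for a,b in (((297.3,204.7),(314,177.8)),((317.1,199.3),(322.9,190.1)),((337,194.4),(332.1,205.7)),((356.9,189.4),(341.9,222.4))):
    p,r=tri(*ray("top",a),*ray("side",b)); print(p.round(4),round(r,4),plane("top",a,.078)[:2].round(4),plane("top",a,.070)[:2].round(4))
E
```

```text
t: 2.48
tcp_pos: [0.5501, 0.0852, 0.1791]
ee_rot: [[0.962, 0.272, 0.0], [0.272, -0.962, -0.001], [0.0, 0.001, -1.0]]
contact_force: [-0.0, 0.2, 1.5]
gripper_width: 0.006
2.475 [0.55010075 0.08516364 0.17906022] [[ 9.624e-01  2.716e-01  3.000e-04]
 [ 2.716e-01 -9.624e-01 -5.000e-04]
 [ 2.000e-04  6.000e-04 -1.000e+00]] [-0.01242863  0.20162237  1.50750563]
[0.5497 0.0877 0.0703] 0.0014 [0.5498 0.0872] [0.5504 0.0877]
[0.5653 0.0349 0.0775] 0.0007 [0.5657 0.0349] [0.5663 0.035 ]
[ 0.5802 -0.0179  0.077 ] 0.0001 [ 0.5802 -0.0178] [ 0.581  -0.0181]
[ 0.5952 -0.0708  0.0767] 0.0 [ 0.595  -0.0707] [ 0.5959 -0.0712]
```

View pics/w1.png

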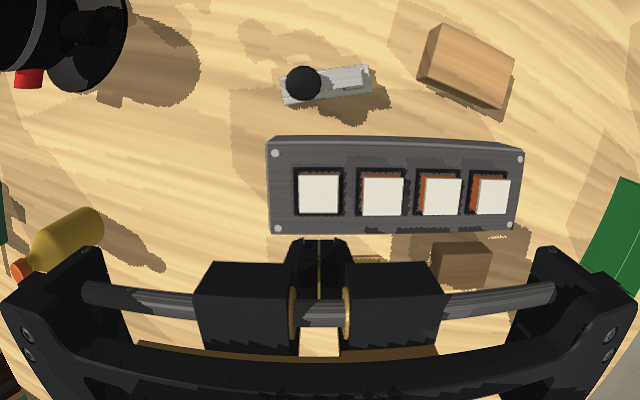

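The wrist view settles it: key 1, at (318,193), shows no orange skirt, while keys 2–4, at (382,195), (440,195) and (493,195), do. So key 1 is latched, and triangulation agrees (70 mm against about 77 mm). Next I go down over key 1 and stop about 8 mm above it.

```bash
python3 -m creep '[[[0,-0.1,0.5],[0,0,0]],[[0,-0.1,1.3],[0,0,0]],[[0,-0.1,2.2],[0,0,0]],[[0,-0.1,3.2],[0,0,0]],[[0,-0.1,3.8],[0,0,0]],[[0,-0.1,4.04],[0,0,0]],[[0,-0.1,4.04],[0,0,0]],[[0,-0.1,4.04],[0,0,0]],[[0,-0.1,4.04],[0,0,0]]]'; python3 -m creep '[[[0,0,0],[0,0,0]],[[0,0,0.04],[0,0,0]]]'
```

```text
t: 3.65
tcp_pos: [0.55, 0.0889, 0.0784]
ee_rot: [[0.962, 0.273, 0.001], [0.273, -0.962, 0.0], [0.001, 0.0, -1.0]]
contact_force: [-0.6, -0.5, -0.1]
gripper_width: 0.001
t: 3.9
tcp_pos: [0.5497, 0.0888, 0.0769]
ee_rot: [[0.962, 0.273, 0.0], [0.273, -0.962, 0.0], [0.0, 0.0, -1.0]]
contact_force: [-0.1, 0.6, -0.7]
gripper_width: 0.004
```

```bash
python3 -m creep '[[[0,0,0.1],[0,0,0]],[[0,0,0.16],[0,0,0]],[[0,0,0.16],[0,0,0]]]'; python3 -m creep '[[[0,0,0.04],[0,0,0]],[[0,0,0.04],[0,0,0]]]';python3 -m creep '[[[0,0,0.02],[0,0,0]],[[0,0,0.02],[0,0,0]]]' 
```

```text
t: 4.28
tcp_pos: [0.5493, 0.0888, 0.0725]
ee_rot: [[0.962, 0.273, -0.0], [0.273, -0.962, -0.0], [-0.0, -0.0, -1.0]]
contact_force: [0.7, 0.2, -0.5]
gripper_width: 0.004
t: 4.53
tcp_pos: [0.5494, 0.0888, 0.0716]
ee_rot: [[0.962, 0.273, -0.0], [0.273, -0.962, -0.0], [-0.0, -0.0, -1.0]]
contact_force: [-0.1, -0.2, -0.2]
gripper_width: 0.007
t: 4.78
tcp_pos: [0.5495, 0.0888, 0.0712]
ee_rot: [[0.962, 0.273, 0.0], [0.273, -0.962, -0.0], [0.0, 0.0, -1.0]]
contact_force: [0.7, -1.0, -0.6]
gripper_width: 0.006
```

```bash
python3 -m creep '[[[0,0,0.02],[0,0,0]],[[0,0,0.02],[0,0,0]]]'; python3 -m creep '[[[0,0,0.02],[0,0,0]],[[0,0,0.02],[0,0,0]]]' |grep -v rot
```

```text
t: 5.03
tcp_pos: [0.5495, 0.0888, 0.0707]
ee_rot: [[0.962, 0.273, 0.0], [0.273, -0.962, 0.0], [0.0, 0.0, -1.0]]
contact_force: [-1.0, 0.1, -0.4]
gripper_width: 0.005
t: 5.28
tcp_pos: [0.5495, 0.0888, 0.0704]
contact_force: [-1.3, -0.0, 3.7]
gripper_width: 0.005
```

Contact with the latched key registered at 3.7 N, at z ≈ 70.4 mm. Lifting and moving to key 2.

```bash
python3 -m creep '[[[0,0,-0.4],[0,0,0]],[[0,0,-1],[0,0,0]],[[0,0.6,-1],[0,0,0]],[[0.01,1.5,-1],[0,0,0]],[[0.02,2.1,-1],[0,0,0]],[[0.02,2.23,-0.8],[0,0,0]],[[0.02,2.23,-0.46],[0,0,0]],[[0.02,2.23,-0.42],[0,0,0]],[[0.02,2.23,-0.42],[0,0,0]],[[0.02,2.23,-0.42],[0,0,0]]]' |grep -v rot; python3 -m creep '[[[0,0,0.04],[0,0,0]],[[0,0,0.04],[0,0,0]]]'|grep -v rot; python3 -m creep '[[[0,0,0.04],[0,0,0]],[[0,0,0.04],[0,0,0]]]' |grep -v rot
```

```text
t: 6.52
tcp_pos: [0.5652, 0.0358, 0.0808]
contact_force: [-0.1, 0.3, 0.4]
gripper_width: 0.004
t: 6.78
tcp_pos: [0.5652, 0.0354, 0.0797]
contact_force: [-0.8, 0.5, -0.8]
gripper_width: 0.004
t: 7.02
tcp_pos: [0.5651, 0.0353, 0.0786]
contact_force: [0.3, 0.5, -0.5]
gripper_width: 0.007
```

```bash
python3 -m creep '[[[0,0,0.03],[0,0,0]],[[0,0,0.03],[0,0,0]]]'|grep -v rot; python3 -m creep '[[[0,0,0.03],[0,0,0]],[[0,0,0.03],[0,0,0]]]' |grep -v rot
```

```text
t: 7.28
tcp_pos: [0.5652, 0.0353, 0.0781]
contact_force: [-0.8, -0.2, 2.7]
gripper_width: 0.004
t: 7.52
tcp_pos: [0.5652, 0.0353, 0.0772]
contact_force: [-0.3, 0.1, 2.8]
gripper_width: 0.007
```

Key 2 tapped (2.8 N, about 1 mm down). On to key 3.

```bash
python3 -m creep '[[[0,0,-0.3],[0,0,0]],[[0,0,-0.8],[0,0,0]],[[0,0.6,-0.8],[0,0,0]],[[0,1.5,-0.8],[0,0,0]],[[0,2.1,-0.8],[0,0,0]],[[0,2.2,-0.6],[0,0,0]],[[0,2.2,-0.2],[0,0,0]],[[0,2.2,-0.12],[0,0,0]],[[0,2.2,-0.12],[0,0,0]],[[0,2.2,-0.12],[0,0,0]]]' |grep -v rot; python3 -m creep '[[[0,0,0.04],[0,0,0]],[[0,0,0.04],[0,0,0]]]'|grep -v rot; python3 -m creep '[[[0,0,0.04],[0,0,0]],[[0,0,0.04],[0,0,0]]]' |grep -v rot; python3 -m creep '[[[0,0,0.04],[0,0,0]],[[0,0,0.04],[0,0,0]]]' |grep -v rot
```

```text
t: 8.78
tcp_pos: [0.5803, -0.0172, 0.0803]
contact_force: [-0.2, 0.1, -0.8]
gripper_width: 0.01
t: 9.02
tcp_pos: [0.5802, -0.0176, 0.0793]
contact_force: [-0.1, 0.3, 0.0]
gripper_width: 0.008
t: 9.28
tcp_pos: [0.5803, -0.0176, 0.0784]
contact_force: [-0.7, -0.7, 2.6]
gripper_width: 0.001
t: 9.52
tcp_pos: [0.5803, -0.0176, 0.0773]
contact_force: [0.1, -1.1, 2.4]
gripper_width: 0.004
```

Key 3 tapped (about 2.5 N, about 1 mm down). On to key 4.

```bash
python3 -m creep '[[[0,0,-0.3],[0,0,0]],[[0,0,-0.8],[0,0,0]],[[0,0.6,-0.8],[0,0,0]],[[0,1.5,-0.8],[0,0,0]],[[0,2.1,-0.8],[0,0,0]],[[0,2.2,-0.6],[0,0,0]],[[0,2.2,-0.2],[0,0,0]],[[0,2.2,-0.12],[0,0,0]],[[0,2.2,-0.12],[0,0,0]],[[0,2.2,-0.12],[0,0,0]]]' |grep -v rot; python3 -m creep '[[[0,0,0.04],[0,0,0]],[[0,0,0.04],[0,0,0]]]'|grep -v rot; python3 -m creep '[[[0,0,0.04],[0,0,0]],[[0,0,0.04],[0,0,0]]]' |grep -v rot; python3 -m creep '[[[0,0,0.04],[0,0,0]],[[0,0,0.04],[0,0,0]]]' |grep -v rot
```

```text
t: 10.78
tcp_pos: [0.5954, -0.0701, 0.0804]
contact_force: [-0.6, 1.0, -0.8]
gripper_width: 0.006
t: 11.02
tcp_pos: [0.5953, -0.0705, 0.0792]
contact_force: [-0.2, 0.4, -0.6]
gripper_width: 0.004
t: 11.28
tcp_pos: [0.5954, -0.0705, 0.0784]
contact_force: [-1.2, 0.3, 2.6]
gripper_width: 0.003
t: 11.52
tcp_pos: [0.5954, -0.0705, 0.0773]
contact_force: [-0.7, 0.7, 2.1]
gripper_width: 0.003
```

Key 4 tapped. Back to key 1, stopping at z ≈ 80 mm.

```bash
python3 -m creep '[[[0,0,-0.4],[0,0,0]],[[0,0,-1],[0,0,0]],[[0,-0.8,-1.2],[0,0,0]],[[-0.01,-2,-1.2],[0,0,0]],[[-0.02,-3.5,-1.2],[0,0,0]],[[-0.03,-5,-1.2],[0,0,0]],[[-0.03,-6.1,-1.2],[0,0,0]],[[-0.03,-6.59,-1.2],[0,0,0]],[[-0.03,-6.59,-0.9],[0,0,0]],[[-0.03,-6.59,-0.4],[0,0,0]],[[-0.03,-6.59,-0.12],[0,0,0]],[[-0.03,-6.59,-0.12],[0,0,0]],[[-0.03,-6.59,-0.12],[0,0,0]]]' |grep -v rot; python3 -m creep '[[[0,0,0.1],[0,0,0]],[[0,0,0.2],[0,0,0]],[[0,0,0.28],[0,0,0]],[[0,0,0.28],[0,0,0]]]'|grep -v rot
```

```text
t: 13.15
tcp_pos: [0.5497, 0.0875, 0.0802]
contact_force: [0.3, -0.1, -0.0]
gripper_width: 0.005
t: 13.65
tcp_pos: [0.5494, 0.0878, 0.073]
contact_force: [0.2, 0.6, 0.1]
gripper_width: 0.004
```

There is no force at 73 mm, so it is still latched. Now the press, down to about 66 mm.

```bash
python3 -m creep '[[[0,0,0.06],[0,0,0]],[[0,0,0.12],[0,0,0]],[[0,0,0.16],[0,0,0]],[[0,0,0.16],[0,0,0]]]'|grep -v rot;  python3 -m creep '[[[0,0,0.04],[0,0,0]],[[0,0,0.08],[0,0,0]],[[0,0,0.08],[0,0,0]]]'|grep -v rot; python3 -m creep '[[[0,0,0.04],[0,0,0]],[[0,0,0.04],[0,0,0]]]'|grep -v rot
```

```text
t: 14.15
tcp_pos: [0.5496, 0.0878, 0.0693]
contact_force: [-1.2, -0.7, 3.5]
gripper_width: 0.006
t: 14.52
tcp_pos: [0.5496, 0.0878, 0.0672]
contact_force: [-1.1, 0.5, 4.0]
gripper_width: 0.004
t: 14.78
tcp_pos: [0.5496, 0.0878, 0.0662]
contact_force: [-0.9, -0.0, 4.5]
gripper_width: 0.008
```

```bash
python3 -m creep '[[[0,0,0.03],[0,0,0]],[[0,0,0.03],[0,0,0]]]'|grep -v rot;  python3 -m creep '[[[0,0,-0.2],[0,0,0]],[[0,0,-0.6],[0,0,0]],[[0,0,-1.4],[0,0,0]],[[0,0,-2.4],[0,0,0]],[[0,0,-3.6],[0,0,0]],[[0,0,-4.4],[0,0,0]],[[0,0,-4.6],[0,0,0]],[[0,0,-4.6],[0,0,0]],[[0,0,-4.6],[0,0,0]],[[0,0,-4.6],[0,0,0]]]'|grep -v rot
python3 - <<'E'
from cell import snapshot
import cv2
w=snapshot("wrist")[100:300,200:560]; s=snapshot("side")[120:300,220:440]
cv2.imwrite("pics/e.png",cv2.vconcat([cv2.resize(w,(720,300))[:,:,::-1],cv2.resize(s,(720,300))[:,:,::-1]]))
E
```

```text
t: 15.02
tcp_pos: [0.5496, 0.0878, 0.0655]
contact_force: [-1.3, 0.3, 4.4]
gripper_width: 0.007
t: 16.27
tcp_pos: [0.549, 0.0877, 0.1796]
contact_force: [-0.6, 0.1, -0.8]
gripper_width: 0.008
```

View pics/e.png

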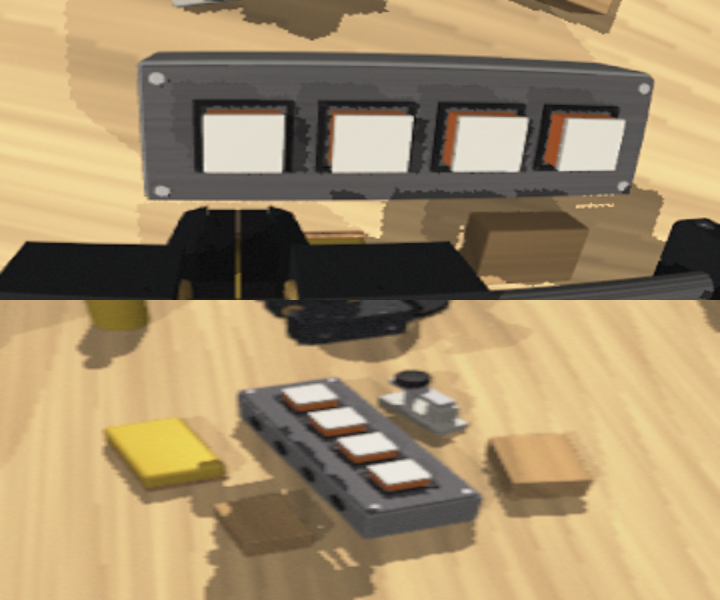

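All four keys now show the orange skirt, key 1 at crop (243,140) above and (310,397) below. The blocks, clamp and sanding block have not moved, and the fingers are clear.

```bash
python3 -c "
from cell import arm; print(arm.hand_in())"
```

```text
the job is handed in; nothing more can be done
None
```

The job is handed in at about 16 s on the robot's clock (limit 51 s), and all four keys stand up. The hand-in gives no verdict.

- **Finding the latched key:** it was key 1, at the left end. Two views put its top at 70 mm, against about 77 mm for the others, and the wrist picture showed no orange skirt on it.
- **Light taps, left to right:** I tapped with closed fingers. Key 1 read 3.7 N and did not move noticeably. Keys 2, 3 and 4 read about 2.1 to 2.8 N and went down about 1 mm each, well short of the 7 mm that counts as pressed.
- **Releasing key 1:** back over key 1 there was no force at 73 mm, so it was still latched. I pressed it to 65.5 mm (about 13 mm down, 4.5 N at most), then lifted clear.
- **Last checks:** the final wrist and side pictures show all four keys up with their skirts visible. The bystanders near the box look unmoved and the fingers are about 100 mm above the keys. I did not re-image the router, bin and glue in full, but the arm went nowhere near them at their height.
- **Uncertainty:** the force readings carry about 0.5 to 1 N of noise, so the tap on the latched key was close to its roughly 4 N threshold. It did stay latched. No check failed.

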